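# Transfer a row of labware to the plain tray in reverse order

### The arm

A 7-joint arm with a two-finger parallel gripper is mounted at the origin on a cart in front of the work surface, level with it; the furniture and walls round the work are solid. World frame = base frame: x ahead of the robot, y to its left, z up, the work surface at z = 0. Lengths are in m, angles in rad, forces in N, time in s.
With the tool pointing down it reaches from about 0.35 to 0.9 m from the base axis. Payload 8.1 kg.
Tool frame: the origin (TCP) lies on the centre line of the jaws, within the pads' length; the fingertips stand 17 mm ahead of it and the grasp point (between the pads) lies 2 mm behind it; z points along the fingers, y is the direction in which the jaws open and shut (so a half turn about z gives the same grasp; the last joint's range is limited). The gripper opens to 92 mm and grips with 3 to 60 N. Pads are 19 mm wide; open, the fingers measure 130 mm over their backs; the gripper's body (75 mm by 190 mm) begins 47 mm behind the grasp point.
Start: joints at [1.113, 0.434, 0.025, 1.573, -0.012, 1.134, -0.075], TCP at [0.217, -0.586, 0.244] pointing down, gripper open.
Joint ranges: [-2.62, 2.62], [-0.44, 2.09], [-1.27, 1.32], [0.08, 2.57], [-1.32, 4.46], [0.12, 2], [-2.74, 2.74]. Speed limits (rad/s): [2.22, 2.22, 3.01, 3.01, 3.14, 3.14, 3.14].

### API

Orientations are given as a rotation vector (axis times angle).
In Python, from cell import arm gives the robot as it stands.
- The arm moves only by the shell command python3 -m creep 'ROWS' [FORCE]. ROWS is JSON, a list that holds one entry, the list of rows, each a list of 7 numbers: the shift along the world's x, y, z in cm, then the turn, a rotation vector about the world's x, y, z in degrees, then the opening, from -1 (shut) to 1 (fully open), so that 0 is half open. In form: [[[tx, ty, tz, ax, ay, az, jaw], ...]]. A call has 1 to 5 rows; each row is the pose to reach, as a shift and turn from the pose commanded when the call began; what a row does not reach only later rows make up. A row lasts 1/10 s, in which the tool goes at most 50 mm and 8.59 degrees, less where a joint would pass 70% of its speed; a pose out of reach is approached as far as the arm can. A call with a gripper value outside its range is refused whole. The fingers move at their own pace and stop on an object; FORCE is the grip in N (left out, the last holds). Time passes only in rows, so rows that repeat a pose let the fingers close. It gives the time, the measured TCP pose, the force and the opening at its end, in the units of the state.
- arm.observe(): the state, without advancing time (a new reading comes with each control period).
- arm.get_image(name): name is "scene" or "top" or "wrist"; returns the picture (384x512x3 uint8, red, green, blue); there is no depth.
- arm.camera_model(name): a dict with "vfov" (degrees; the focal length in pixels is half the picture's height over the tangent of half this angle, whatever the lens; pixels are square), "cx", "cy" (the principal point, pixels), "cam_to_world" (4x4, takes a point from camera to world coordinates); the wrist camera has in their place "T_tool_cam" (4x4, takes a point from camera to tool coordinates, whose origin is the TCP and whose axes are the flange's). Camera axes: x right, y down, z forward; pixel columns grow to the right and rows downward; lengths in m; the calibration is good to about 2 mm. A picture is of the moment at which its call begins: read the wrist's pose just before it. camera_model takes no time and is no camera call.
- arm.sign_off(): hands the job in, once; it reports no verdict.
The state is a dict: "clock": time; "joints": joint angles; "dq": joint speeds; "joint_efforts": joint torques, N m; "position": TCP position; "ee_rot": TCP orientation; "force": force on the tool from outside, world axes, zero at the start; "ft_torque": the same for the moment, N m; "width": opening from 0.0 (shut) to 1.0 (fully open).
Only numpy, scipy, OpenCV 4.12 (cv2) and the standard library are available. Lean on these libraries where they do the work, as an engineer would, in place of code of your own. Each camera call takes 0.05 s, during which the arm holds its last target.

### The job

Move the four vessels from the tray with the black inserts into the empty tray, one in each bay and in reverse order: the vessel that stands leftmost now goes into the rightmost bay, the second from the left into the second from the right, and so on, left and right as the robot sees them. Stand each one upright on the floor of its bay, near the middle, and do not tip any over on the way; the inserts stay where they are.

Things in the scene. Friction and masses are not known exactly. Their poses are not given: they have to be found in the camera images.
- fitted_tray: the tray that holds the four vessels at the start, with a black plastic insert in each bay: bright metal tray, fixed, 98 x 368 mm, 16 mm high, its long side (own y axis) roughly left-right as the robot sees it. Four bays in a row, each 90 x 86 mm inside, centres at y = +135, +45, -45, -135 mm in the tray's own frame (x = 0; +y is the robot's left); walls 4 mm thick, 14 to 16 mm high, floor 4 mm thick. Origin at the centre of the underside, z up
- plain_tray: the empty tray without inserts, to be filled: bright metal tray, fixed, 98 x 368 mm, 16 mm high, its long side (own y axis) roughly left-right as the robot sees it. Four bays in a row, each 90 x 86 mm inside, centres at y = +135, +45, -45, -135 mm in the tray's own frame (x = 0; +y is the robot's left); walls 4 mm thick, 14 to 16 mm high, floor 4 mm thick. Origin at the centre of the underside, z up
- bottle_mid (a point): small amber bottle with a black screw cap, 57 mm wide, 111 mm high; grasp the cap (53 mm wide, the top 24 mm). Point on its axis half-way up (55.5 mm above its base), z up along the axis
- flask_mid (a point): conical glass flask, 64 mm wide at the base, 105 mm high; grasp the neck near its top (about 30 to 35 mm wide 10 to 20 mm below the rim, widening downward at about 10 degrees a side). Point on its axis half-way up (52.5 mm above its base), z up along the axis
- beaker_mid (a point): small glass beaker with a spout, 46 to 50 mm wide, 58 mm high, open at the top; grasp it round the outside over the upper 25 mm. Point on its axis half-way up (29 mm above its base), z up along the axis
- cylinder_mid (a point): glass measuring cylinder, stem 26 mm wide, 170 mm high, on a blue six-sided foot of 52 x 60 mm; grasp the stem within 40 mm of its top, so that the palm clears it. Point on its axis half-way up (85 mm above its base), z up along the axis
- bottle_insert: black square insert, fixed, 80 x 80 x 7 mm, with a round recess 62 mm wide and 4 mm deep for the bottle; lies in one bay of the fitted tray, the bottle stands in it at the start. It stays there and shows from which bay the bottle came. Origin at the centre of its underside, z up
- flask_insert: black square insert, fixed, 80 x 80 x 7 mm, with a round recess 69 mm wide and 4 mm deep for the flask; lies in one bay of the fitted tray, the flask stands in it at the start. It stays there and shows from which bay the flask came. Origin at the centre of its underside, z up
- beaker_insert: black square insert, fixed, 80 x 80 x 7 mm, with a round recess 56 mm wide and 4 mm deep for the beaker; lies in one bay of the fitted tray, the beaker stands in it at the start. It stays there and shows from which bay the beaker came. Origin at the centre of its underside, z up
- cylinder_insert: black square insert, fixed, 80 x 80 x 7 mm, with a round recess 67 mm wide and 4 mm deep for the cylinder; lies in one bay of the fitted tray, the cylinder stands in it at the start. It stays there and shows from which bay the cylinder came. Origin at the centre of its underside, z up
There are look-alikes about, which are no part of the job. What is shaped like the part that bears bottle_mid but pink or red is not meant.

How it is judged:
At the end, for the whole second after the job is handed in: Each vessel stands on the floor of the plain tray (height within 4 mm), upright (within 0.08 rad), at rest, its axis within 15 mm in x and y of the centre of the bay that mirrors its starting bay: from the left, starting bays 1, 2, 3, 4 lead to bays 4, 3, 2, 1 of the plain tray (x of bottle_mid in the frame of plain_tray between -0.015 and 0.015 m and z of bottle_mid in the frame of plain_tray between 0.0555 and 0.0635 m and angle between each of bottle_mid, flask_mid, beaker_mid, cylinder_mid's own z axis and vertical below 0.08 rad and linear speed of each of bottle, flask, beaker, cylinder below 0.01 m/s and (not (y of bottle_insert in the frame of fitted_tray between 0.115 and 0.155 m) or y of bottle_mid in the frame of plain_tray between -0.15 and -0.12 m) and (not (y of bottle_insert in the frame of fitted_tray between 0.025 and 0.065 m) or y of bottle_mid in the frame of plain_tray between -0.06 and -0.03 m) and (not (y of bottle_insert in the frame of fitted_tray between -0.065 and -0.025 m) or y of bottle_mid in the frame of plain_tray between 0.03 and 0.06 m) and (not (y of bottle_insert in the frame of fitted_tray between -0.155 and -0.115 m) or y of bottle_mid in the frame of plain_tray between 0.12 and 0.15 m) and x of flask_mid in the frame of plain_tray between -0.015 and 0.015 m and z of flask_mid in the frame of plain_tray between 0.0525 and 0.0605 m and (not (y of flask_insert in the frame of fitted_tray between 0.115 and 0.155 m) or y of flask_mid in the frame of plain_tray between -0.15 and -0.12 m) and (not (y of flask_insert in the frame of fitted_tray between 0.025 and 0.065 m) or y of flask_mid in the frame of plain_tray between -0.06 and -0.03 m) and (not (y of flask_insert in the frame of fitted_tray between -0.065 and -0.025 m) or y of flask_mid in the frame of plain_tray between 0.03 and 0.06 m) and (not (y of flask_insert in the frame of fitted_tray between -0.155 and -0.115 m) or y of flask_mid in the frame of plain_tray between 0.12 and 0.15 m) and x of beaker_mid in the frame of plain_tray between -0.015 and 0.015 m and z of beaker_mid in the frame of plain_tray between 0.029 and 0.037 m and (not (y of beaker_insert in the frame of fitted_tray between 0.115 and 0.155 m) or y of beaker_mid in the frame of plain_tray between -0.15 and -0.12 m) and (not (y of beaker_insert in the frame of fitted_tray between 0.025 and 0.065 m) or y of beaker_mid in the frame of plain_tray between -0.06 and -0.03 m) and (not (y of beaker_insert in the frame of fitted_tray between -0.065 and -0.025 m) or y of beaker_mid in the frame of plain_tray between 0.03 and 0.06 m) and (not (y of beaker_insert in the frame of fitted_tray between -0.155 and -0.115 m) or y of beaker_mid in the frame of plain_tray between 0.12 and 0.15 m) and x of cylinder_mid in the frame of plain_tray between -0.015 and 0.015 m and z of cylinder_mid in the frame of plain_tray between 0.085 and 0.093 m and (not (y of cylinder_insert in the frame of fitted_tray between 0.115 and 0.155 m) or y of cylinder_mid in the frame of plain_tray between -0.15 and -0.12 m) and (not (y of cylinder_insert in the frame of fitted_tray between 0.025 and 0.065 m) or y of cylinder_mid in the frame of plain_tray between -0.06 and -0.03 m) and (not (y of cylinder_insert in the frame of fitted_tray between -0.065 and -0.025 m) or y of cylinder_mid in the frame of plain_tray between 0.03 and 0.06 m) and (not (y of cylinder_insert in the frame of fitted_tray between -0.155 and -0.115 m) or y of cylinder_mid in the frame of plain_tray between 0.12 and 0.15 m)); the robot touches nothing.
It fails at once if the bottle is tipped more than 0.6 rad (angle between bottle_mid's own z axis and vertical above 0.6 rad).
It fails at once if the flask is tipped more than 0.6 rad (angle between flask_mid's own z axis and vertical above 0.6 rad).
It fails at once if the beaker is tipped more than 0.6 rad (angle between beaker_mid's own z axis and vertical above 0.6 rad).
It fails at once if the cylinder is tipped more than 0.6 rad (angle between cylinder_mid's own z axis and vertical above 0.6 rad).
It also fails if it takes over 109 s, if anything falls off the work surface, if the arm or the gripper's body presses on something with over 40 N, if the wrist force passes 120 N, or if a joint passes its speed limit or range.

## Working session

There is one attempt and no reset: what is moved stays moved. The work goes in short steps, Python scripts to look and compute and a shell command to move; the robot and the scene stay as the last step left them, time stands still between calls to the robot, and variables do not carry over. Pictures are saved under pics/ and viewed, and the job is handed in when it is done.

```bash
ls; mkdir -p pics; python3 - <<'E'
from cell import arm
import cv2,json,numpy as np
np.set_printoptions(precision=4,suppress=True)
print(arm.observe())
for n in ["scene","top","wrist"]:
    im=arm.get_image(n); cv2.imwrite(f"pics/{n}0.png",im[:,:,::-1]); print(n,arm.camera_model(n))
E
```

```text
pics
{'clock': 0.0, 'joints': array([ 1.1134,  0.4352,  0.025 ,  1.5741, -0.0116,  1.134 , -0.0751]), 'dq': array([-0.0003, -0.0007, -0.0005, -0.0002,  0.0011,  0.0004, -0.0009]), 'joint_efforts': array([ -0.0006, -66.7859,   0.985 , -31.4467,  -0.0605,   0.0427,
         0.0001]), 'position': array([ 0.2169, -0.5856,  0.243 ]), 'ee_rot': array([-3.0908, -0.554 ,  0.0007]), 'force': array([-0.2403, -0.4597, -0.3808]), 'ft_torque': array([ 0.0057,  0.0855, -0.0066]), 'width': 1.0009247711247702}
scene {'vfov': 56.612393024689574, 'cx': 256.1830757204656, 'cy': 193.1492599647008, 'cam_to_world': array([[-0.8259, -0.4404,  0.352 ,  0.1217],
       [-0.5636,  0.6271, -0.5377,  0.7359],
       [ 0.016 , -0.6425, -0.7661,  0.9052],
       [ 0.    ,  0.    ,  0.    ,  1.    ]])}
top {'vfov': 42.16534777613044, 'cx': 246.1489822531162, 'cy': 187.99774810318794, 'cam_to_world': array([[ 0.0196, -0.9896,  0.1424,  0.3118],
       [-0.9998, -0.0189,  0.0064,  0.1898],
       [-0.0036, -0.1425, -0.9898,  1.4016],
       [ 0.    ,  0.    ,  0.    ,  1.    ]])}
wrist {'vfov': 61.2539486943433, 'cx': 256.90868034313934, 'cy': 193.47642781731201, 'T_tool_cam': array([[ 0.0004, -0.9666, -0.2562,  0.0677],
       [ 1.    ,  0.0002,  0.0011, -0.0011],
       [-0.001 , -0.2562,  0.9666, -0.1407],
       [ 0.    ,  0.    ,  0.    ,  1.    ]])}
```

View pics/scene0.png

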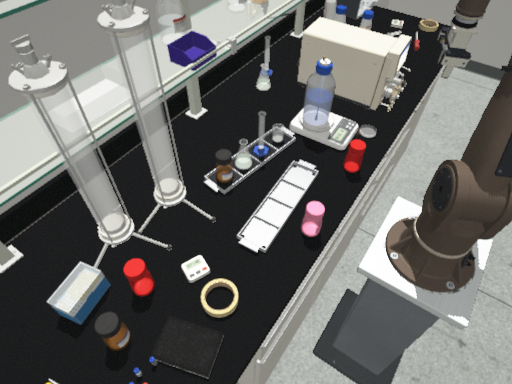

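View pics/top0.png

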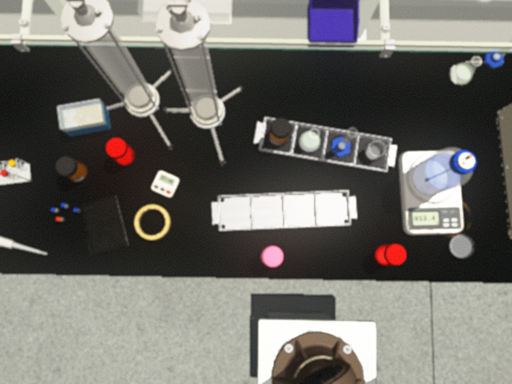

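View pics/wrist0.png

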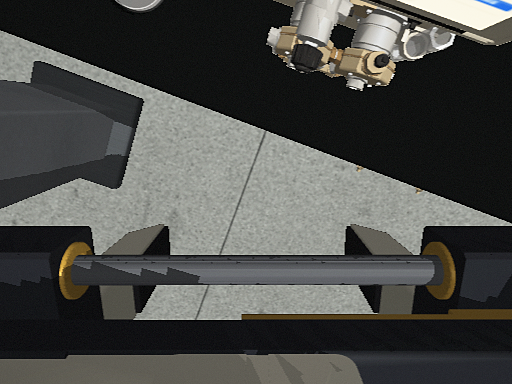

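The top view shows the fitted tray, with the bottle at (280,130), flask (310,140), cylinder (341,147) and beaker (374,150). The empty tray is at about (285,210). Look-alikes are the pink part (272,257), the red ones (119,150) and (390,255), and a loose amber bottle at (71,168). Next I'll take close crops.

```bash
cat > h.py <<'E'
from cell import arm
import cv2,numpy as np
np.set_printoptions(precision=4,suppress=True)
def cam(n):
    m=arm.camera_model(n); f=192/np.tan(np.radians(m['vfov']/2)); return f,m['cx'],m['cy'],m['cam_to_world']
def ray(n,u,v):
    f,cx,cy,T=cam(n); d=T[:3,:3]@np.array([(u-cx)/f,(v-cy)/f,1]); return T[:3,3],d
def plane(n,u,v,z):
    o,d=ray(n,u,v); return o+d*(z-o[2])/d[2]
def proj(n,p):
    f,cx,cy,T=cam(n); q=T[:3,:3].T@(np.array(p)-T[:3,3]); return f*q[0]/q[2]+cx,f*q[1]/q[2]+cy
def tri(n1,p1,n2,p2):
    o1,d1=ray(n1,*p1);o2,d2=ray(n2,*p2)
    A=np.stack([d1,-d2],1); t=np.linalg.lstsq(A,o2-o1,rcond=None)[0]
    a=o1+d1*t[0];b=o2+d2*t[1]; return (a+b)/2,np.linalg.norm(a-b)
def wristT():
    from scipy.spatial.transform import Rotation as R
    s=arm.observe(); T=np.eye(4);T[:3,:3]=R.from_rotvec(s['ee_rot']).as_matrix();T[:3,3]=s['position']
    return T@arm.camera_model('wrist')['T_tool_cam'],s
E
python3 - <<'E'
from h import *
t=cv2.imread('pics/top0.png'); c=t[110:240,205:405]; cv2.imwrite('pics/topc.png',cv2.resize(c,None,fx=4,fy=4,interpolation=cv2.INTER_CUBIC))
s=cv2.imread('pics/scene0.png'); c=s[100:260,195:335]; cv2.imwrite('pics/scenec.png',cv2.resize(c,None,fx=3.7,fy=3.7,interpolation=cv2.INTER_CUBIC))
E
```

```text
(no output)
```

View pics/topc.png

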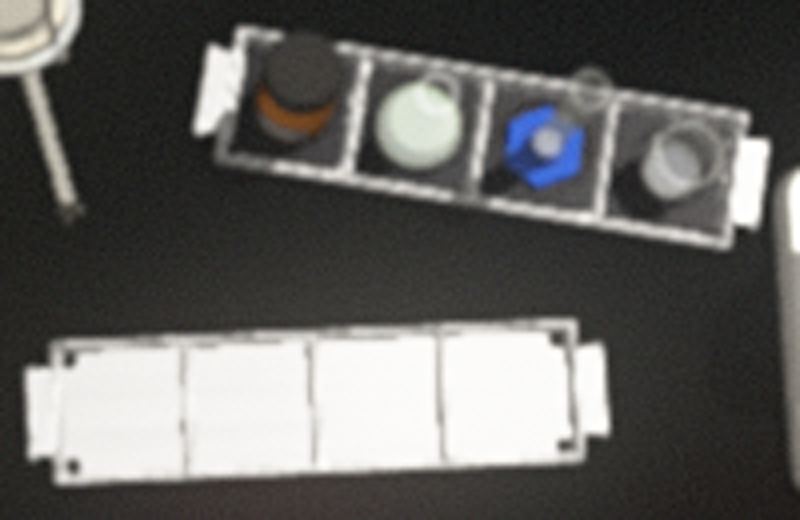

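View pics/scenec.png

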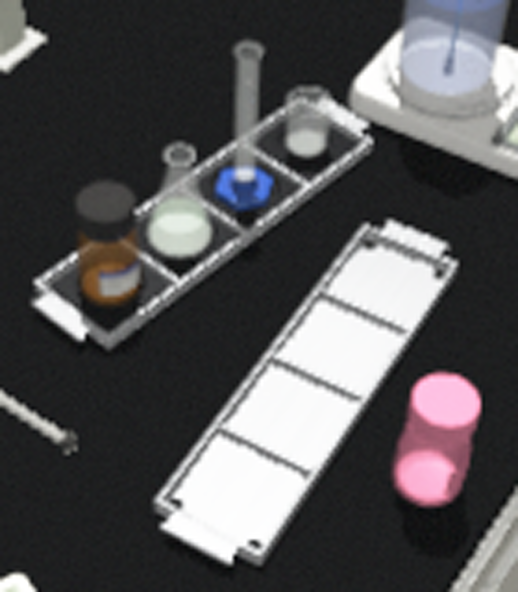

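```bash
python3 - <<'E'
from h import *
P=lambda x,y:((x+.5)/4-.5+205,(y+.5)/4-.5+110)
S=lambda x,y:((x+.5)/3.7-.5+195,(y+.5)/3.7-.5+100)
for nm,cs,cs2 in [('fit',[(237,28),(748,112),(732,245),(217,163)],[(38,285),(315,97),(373,143),(110,343)]),('plain',[(52,342),(577,322),(583,462),(55,485)],[(160,505),(365,227),(455,265),(262,560)])]:
    for n,M,c in (('top',P,cs),('scene',S,cs2)):
        w=np.array([plane(n,*M(*p),.016) for p in c])[:,:2]
        ctr=w.mean(0); e=(w[0]+w[3]-w[1]-w[2]); ang=np.degrees(np.arctan2(-e[0],e[1]))
        print(nm,n,w.tolist(),'c',ctr,'yaw',ang,'L',np.linalg.norm(w[0]-w[1]),np.linalg.norm(w[3]-w[2]),'W',np.linalg.norm(w[0]-w[3]),np.linalg.norm(w[1]-w[2]))
for nm,p,q,z in [('bot',(303,72),(107,200),.118),('flask',(437,84),(180,154),.112),('cyl',(592,88),(248,50),.177),('beak',(700,152),(308,97),.065)]:
    print(nm,plane('top',*P(*p),z),plane('scene',*S(*q),z),tri('top',P(*p),'scene',S(*q)))
print('bases flask',plane('top',*P(418,125),.02),'cyl foot',plane('top',*P(545,146),.02),plane('scene',*S(245,187),.02),'beaker',plane('top',*P(680,165),.01))
print('shelf front', tri('top',(40,42),'scene',(0,92)))
for z in (0.3,.5,.6): print(z,plane('top',300,45,z),plane('scene',290,10,z))
E
```

```text
fit top [[0.7190444306356443, 0.1518909658094345], [0.664066655997643, -0.21290047664507183], [0.5676022767546427, -0.1995115234719515], [0.6198597521106883, 0.1646586272091217]] c [ 0.6426 -0.024 ] yaw -8.368580051186452 L 0.36891103560639965 0.3679004517225594 W 0.10000306811151305 0.0973891191551161
fit scene [[0.7129118756695486, 0.15137558512851357], [0.6472367744601242, -0.22174830625159436], [0.5610532731835516, -0.19440821027211674], [0.6169829075261933, 0.16856494666732047]] c [ 0.6345 -0.0241] yaw -9.380654081075372 L 0.3788596801422695 0.3672569082485487 W 0.09745686778857961 0.09041613097482129
plain top [[0.4894582242685117, 0.27831819001887526], [0.5106486897473188, -0.0897262152859693], [0.41248663170650085, -0.09293013142884565], [0.38943685580428633, 0.27345827615688933]] c [0.4505 0.0923] yaw 3.447177042331257 L 0.36865392999858987 0.36711273116353915 W 0.10013936744458826 0.09821433050965371
plain scene [[0.48113041978975757, 0.2797862012013994], [0.5065547810359307, -0.08583523756422817], [0.4124923978100219, -0.09110680878310518], [0.38652505661760317, 0.27536637
[... 294 characters left out ...]
189 0.112 ] (array([0.6515, 0.0193, 0.1112]), np.float64(0.007738361629106021))
cyl [ 0.6368 -0.0682  0.177 ] [ 0.6349 -0.0688  0.177 ] (array([ 0.6359, -0.0686,  0.177 ]), np.float64(0.0020344286376024925))
beak [ 0.6229 -0.1652  0.065 ] [ 0.6239 -0.165   0.065 ] (array([ 0.6233, -0.165 ,  0.0651]), np.float64(0.001049491939314694))
bases flask [0.6492 0.0225 0.02  ] cyl foot [ 0.6356 -0.0675  0.02  ] [ 0.6286 -0.0621  0.02  ] beaker [ 0.6259 -0.1654  0.01  ]
shelf front (array([0.6844, 0.5653, 0.5851]), np.float64(0.017690692849547822))
0.3 [0.8093 0.078  0.3   ] [ 0.8179 -0.5361  0.3   ]
0.5 [0.719  0.0983 0.5   ] [ 0.5878 -0.1157  0.5   ]
0.6 [0.6738 0.1085 0.6   ] [0.4728 0.0945 0.6   ]
```

```bash
python3 - <<'E'
from h import *
t=cv2.imread('pics/top0.png'); c=t[0:130,0:400]; a=cv2.resize(c,None,fx=2,fy=2,interpolation=cv2.INTER_CUBIC)
s=cv2.imread('pics/scene0.png'); b=cv2.resize(s[0:140,0:400],None,fx=2,fy=2,interpolation=cv2.INTER_CUBIC)
cv2.imwrite('pics/shelf.png',np.vstack([a,b]))
E
```

```text
(no output)
```

View pics/shelf.png

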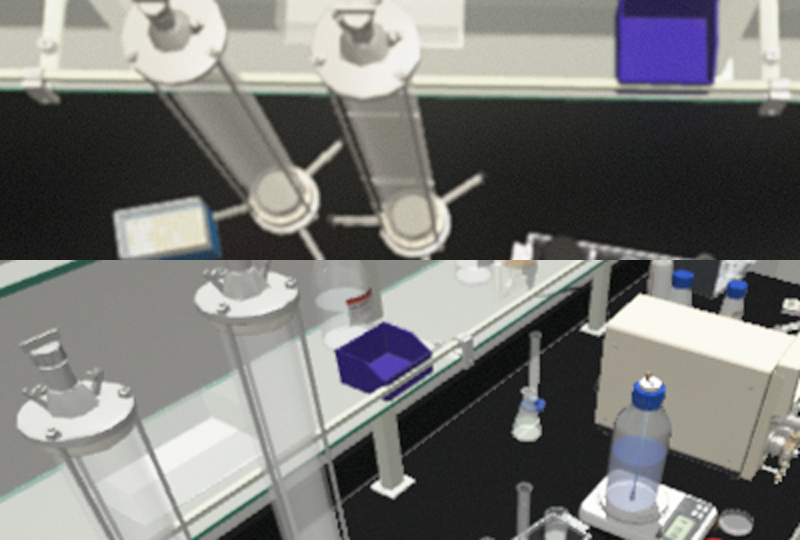

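```bash
python3 - <<'E'
from h import *
print('bracket',tri('top',(387,48),'scene',(233,45)), tri('top',(386,53),'scene',(234,50)))
print('column tops', tri('top',(185,20),'scene',(122,17)),'base',plane('top',207,112,.0),plane('scene',170,192,0),'feet',plane('top',222,162,0))
E
```

```text
bracket (array([ 0.781 , -0.112 ,  0.3481]), np.float64(0.00641532938556822)) (array([ 0.7776, -0.1137,  0.3316]), np.float64(0.004044332529734457))
column tops (array([0.717 , 0.3058, 0.5974]), np.float64(0.0008337860912505707)) base [0.7346 0.317  0.    ] [0.7736 0.2603 0.    ] feet [0.5874 0.2695 0.    ]
```

```bash
python3 -m creep '[[[2,4,1,0,0,6,1],[5,9,2,0,0,14,1],[7,13,3,0,0,22,1],[10,17,4,0,0,30,1],[12,21,5,0,0,36,1]]]'
```

```text
clock: 0.65
position: [0.3374, -0.3757, 0.2936]
ee_rot: [2.765, 1.491, 0.0]
force: [1.3, 0.2, -0.9]
width: 0.997
```

```bash
python3 -m creep '[[[2,4.5,0,0,0,5,1],[4,9,0,0,0,10,1],[6.5,13.5,0,0,0,15,1],[9,18,0,0,0,20,1],[11,22,0,0,0,25,1]]]'; python3 -m creep '[[[2,4,0,0,0,0,1],[5,8,0,0,0,0,1],[7.5,13,0,0,0,0,1],[10,17,0,0,0,0,1],[10,18,0,0,0,0,1]]]'; python3 - <<'E'
from h import *
T,s=wristT(); im=arm.get_image('wrist'); np.save('T1.npy',T); cv2.imwrite('pics/w1.png',im[:,:,::-1]); print(s['position'],s['ee_rot'],s['joints'],s['clock'],T)
E
```

```text
clock: 1.15
position: [0.447, -0.1555, 0.2935]
ee_rot: [2.379, 2.051, 0.0]
force: [-0.1, 0.1, -0.7]
width: 0.999
clock: 1.65
position: [0.548, 0.0284, 0.2931]
ee_rot: [-2.375, -2.053, -0.004]
force: [-0.7, -0.2, 0.7]
width: 1.001
[0.548  0.0284 0.2931] [-2.3752 -2.053  -0.0042] [ 0.2532  0.3245 -0.5276  1.6547  0.1694  1.2073 -0.4572] 1.65 [[ 0.9895 -0.1399 -0.0355  0.5564]
 [-0.1443 -0.957  -0.2516  0.0967]
 [ 0.0012  0.2541 -0.9672  0.4341]
 [ 0.      0.      0.      1.    ]]
```

View pics/w1.png

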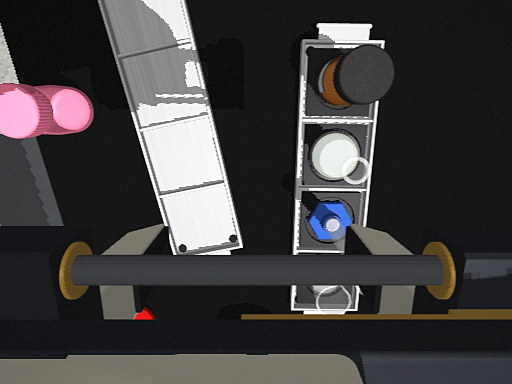

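The wrist view shows the amber bottle's cap at (363,74), the flask rim at (356,171), the blue foot at (330,222) and the beaker hidden behind the gripper bar. All four stand in the fitted tray.

```bash
cat >> h.py <<'E'
def wplane(T,u,v,z):
    m=arm.camera_model('wrist'); f=192/np.tan(np.radians(m['vfov']/2))
    d=T[:3,:3]@np.array([(u-m['cx'])/f,(v-m['cy'])/f,1]); return T[:3,3]+d*(z-T[2,3])/d[2]
E
python3 - <<'E'
from h import *
T=np.load('T1.npy')
print('cap',wplane(T,363,74,.118),'w',wplane(T,333,74,.118)-wplane(T,393.5,74,.118))
print('flask',wplane(T,356,171,.112),'base',wplane(T,335,156,.03))
print('foot',wplane(T,330,222,.02))
print('plain BR corner TL..',wplane(T,176,256,.016),wplane(T,243,245,.016))
print('fit tray L',wplane(T,302,42,.016),wplane(T,384,40,.016),'R',wplane(T,291,310,.016),wplane(T,357,308,.016))
E
```

```text
cap [0.6576 0.1127 0.118 ] w [-0.055  0.008  0.   ]
flask [0.6469 0.0216 0.112 ] base [0.6452 0.0254 0.03  ]
foot [ 0.6332 -0.0648  0.02  ]
plain BR corner TL.. [ 0.4156 -0.0854  0.016 ] [ 0.5112 -0.0826  0.016 ]
fit tray L [0.6208 0.1642 0.016 ] [0.7173 0.1524 0.016 ] R [ 0.5651 -0.1948  0.016 ] [ 0.6615 -0.2056  0.016 ]
```

```bash
python3 -m creep '[[[3,2,-2,0,0,0,1],[6,4.5,-5,0,0,0,1],[9,7,-9,0,0,0,1],[11,8.3,-13,0,0,0,1],[11,8.3,-13.3,0,0,0,1]]]'; python3 - <<'E'
from h import *
T,s=wristT(); im=arm.get_image('wrist'); cv2.imwrite('pics/w2.png',im[:,:,::-1]); print(s['position'],s['ee_rot'],s['force'])
E
```

```text
clock: 2.2
position: [0.6548, 0.1054, 0.1537]
ee_rot: [-2.378, -2.046, 0.011]
force: [-1.4, -0.5, -0.5]
width: 1.004
[0.6548 0.1054 0.1537] [-2.3783 -2.0456  0.0113] [-1.4257 -0.5041 -0.512 ]
```

View pics/w2.png

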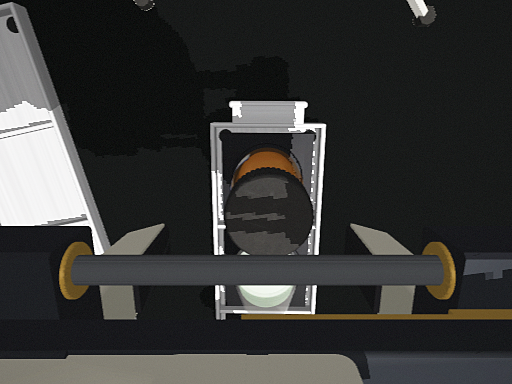

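The cap is centred at about (269,212), between the jaws. I'll hold and recheck.

```bash
python3 -m creep '[[[0,0,0,0,0,0,1]]]'; python3 - <<'E'
from h import *
T,s=wristT(); im=arm.get_image('wrist'); cv2.imwrite('pics/w3.png',im[:,:,::-1]); print(s['position'],s['dq'])
g=cv2.cvtColor(im,cv2.COLOR_RGB2GRAY)
for u,v in [(269,212),(225,212),(313,212)]: print(wplane(T,u,v,.118))
cv2.imwrite('pics/w3c.png',cv2.resize(im[120:310,180:360,::-1],None,fx=3,fy=3))
E
```

```text
clock: 2.35
position: [0.656, 0.104, 0.1605]
ee_rot: [2.384, 2.046, -0.002]
force: [-0.5, -0.4, 0.5]
width: 1.004
[0.656  0.104  0.1605] [ 0.0088 -0.0411 -0.0094 -0.0149 -0.0015  0.0031 -0.0026]
[0.6631 0.1121 0.118 ]
[0.6373 0.1161 0.118 ]
[0.689  0.1081 0.118 ]
```

View pics/w3c.png

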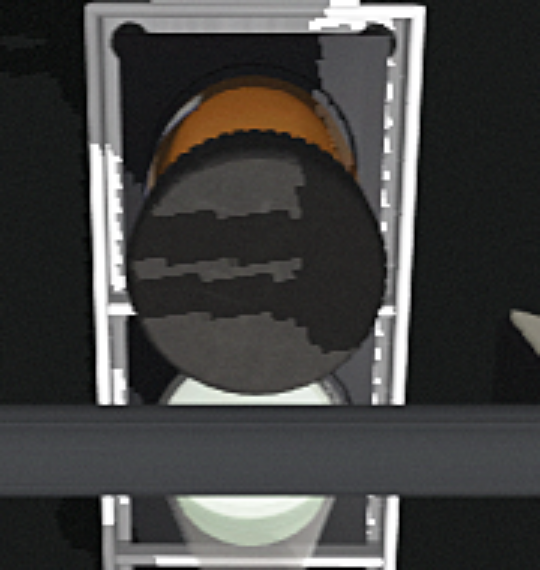

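```bash
python3 -m creep '[[[0.4,0.8,0,0,0,0,1],[0.4,0.8,-1.5,0,0,0,1],[0.4,0.8,-3,0,0,0,1],[0.4,0.8,-4.6,0,0,0,1],[0.4,0.8,-4.9,0,0,0,1]]]' 25; python3 -m creep '[[[0,0,0,0,0,0,1]]]'
```

```text
clock: 2.9
position: [0.6586, 0.1126, 0.1082]
ee_rot: [-2.382, -2.046, 0.007]
force: [-0.1, -0.9, -0.1]
width: 0.997
clock: 3.0
position: [0.6596, 0.1131, 0.1099]
ee_rot: [-2.382, -2.046, 0.003]
force: [-0.1, 0.1, 0.4]
width: 0.997
```

```bash
python3 -m creep '[[[0,0,0,0,0,0,0],[0,0,0,0,0,0,-0.5],[0,0,0,0,0,0,-1],[0,0,0,0,0,0,-1],[0,0,0,0,0,0,-1]]]' 25; python3 -m creep '[[[0,0,0,0,0,0,-1],[0,0,0,0,0,0,-1],[0,0,0,0,0,0,-1]]]'
```

```text
clock: 3.5
position: [0.6605, 0.1135, 0.1117]
ee_rot: [2.383, 2.047, 0.001]
force: [-0.3, 0.3, 0.0]
width: 0.612
clock: 3.8
position: [0.6606, 0.1135, 0.1116]
ee_rot: [2.383, 2.047, 0.001]
force: [0.1, 0.8, 1.3]
width: 0.576
```

Width 0.576 is 53 mm, which matches the cap. I'll lift it.

```bash
python3 -m creep '[[[0,0,0,0,0,0,-1],[0,0,1,0,0,0,-1],[0,0,2.5,0,0,0,-1],[0,0,4,0,0,0,-1],[0,0,4,0,0,0,-1]]]' 30
```

```text
clock: 4.3
position: [0.6619, 0.1142, 0.1548]
ee_rot: [2.382, 2.046, 0.007]
force: [0.7, 0.2, -1.9]
width: 0.57
```

```bash
python3 -m creep '[[[-3,0,0,0,0,0,-1],[-6,-1,0,0,0,0,-1],[-9,-2,0,0,0,0,-1],[-12,-3,0,0,0,0,-1],[-15,-4,0,0,0,0,-1]]]'
```

```text
clock: 4.8
position: [0.5091, 0.0731, 0.1515]
ee_rot: [2.383, 2.047, 0.0]
force: [0.4, -0.5, -2.1]
width: 0.572
```

```bash
python3 -m creep '[[[-1.5,-3.5,0,0,0,0,-1],[-3,-7,0,0,0,0,-1],[-4.5,-10,0,0,0,0,-1],[-5,-11.4,0,0,0,0,-1],[-5,-11.4,0,0,0,0,-1]]]'; python3 - <<'E'
from h import *
T,s=wristT(); im=arm.get_image('wrist'); cv2.imwrite('pics/w4.png',im[:,:,::-1]); print(s['position'],s['clock']);np.save('T4.npy',T)
E
```

```text
clock: 5.3
position: [0.4593, -0.0432, 0.1515]
ee_rot: [2.387, 2.042, -0.002]
force: [-0.4, -0.6, -2.2]
width: 0.571
[ 0.4593 -0.0432  0.1515] 5.3
```

View pics/w4.png

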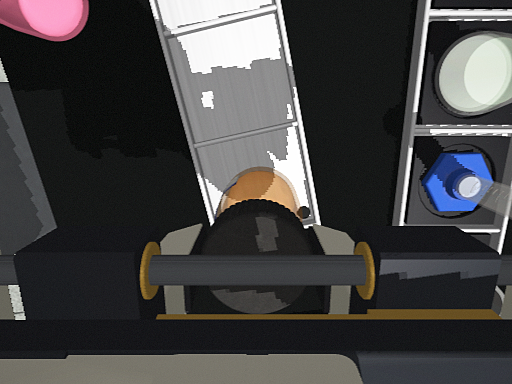

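The bottle hangs over the rightmost bay; its dividers run (197,146)–(297,124) and (165,33)–(277,10). I'll compute the bay centre from them.

```bash
python3 - <<'E'
from h import *
T=np.load('T4.npy')
for a,b in [((197,146),(297,124)),((165,33),(277,10))]:
    p,q=wplane(T,*a,.016),wplane(T,*b,.016); print(p,q,(p+q)/2,np.linalg.norm(p-q))
print(wplane(T,306,212,.006))
for a in (-.09,0): print(np.array([.4505,.0923])+a*np.array([-.0602,.998]))
E
```

```text
[0.4136 0.0016 0.016 ] [0.4997 0.0066 0.016 ] [0.4566 0.0041 0.016 ] 0.08618353539804655
[0.4067 0.0913 0.016 ] [0.495  0.0938 0.016 ] [0.4509 0.0926 0.016 ] 0.08836669919228
[ 0.4992 -0.0747  0.006 ]
[0.4559 0.0025]
[0.4505 0.0923]
```

```bash
python3 -m creep '[[[0,0,-1,0,0,0,-1],[0,0,-2.2,0,0,0,-1],[0,0,-3.2,0,0,0,-1],[0,0,-3.8,0,0,0,-1],[0,0,-4,0,0,0,-1]]]'; python3 -m creep '[[[0,0,0,0,0,0,-1],[0,0,-0.1,0,0,0,-1],[0,0,-0.2,0,0,0,-1],[0,0,-0.25,0,0,0,-1]]]'
```

```text
clock: 5.85
position: [0.4598, -0.0401, 0.1102]
ee_rot: [-2.381, -2.047, 0.002]
force: [0.3, 0.3, -2.1]
width: 0.568
clock: 6.25
position: [0.4605, -0.0406, 0.1091]
ee_rot: [2.383, 2.047, 0.001]
force: [0.4, -0.2, -1.9]
width: 0.574
```

```bash
python3 -m creep '[[[0,0,-0.1,0,0,0,-1],[0,0,-0.15,0,0,0,-1],[0,0,-0.15,0,0,0,-1]]]'
```

```text
clock: 6.55
position: [0.4608, -0.0405, 0.1084]
ee_rot: [2.382, 2.046, 0.001]
force: [-3.1, 0.3, 12.1]
width: 0.57
```

```bash
python3 -m creep '[[[0,0,0.05,0,0,0,0.2],[0,0,0.05,0,0,0,0.4],[0,0,0.05,0,0,0,0.7],[0,0,0.05,0,0,0,1],[0,0,0.05,0,0,0,1]]]'; python3 -m creep '[[[0,0,1,0,0,0,1],[0,0,3,0,0,0,1],[0,0,6,0,0,0,1],[0,0,9,0,0,0,1]]]'; python3 - <<'E'
from h import *
T,s=wristT(); im=arm.get_image('wrist'); im2=arm.get_image('top'); cv2.imwrite('pics/w5.png',np.vstack([im,im2])[:,:,::-1][::1]); print(s['position'],s['clock'],s['width']);np.save('T5.npy',T)
a=np.hstack([cv2.resize(im,(400,300)),cv2.resize(im2,(400,300))]); cv2.imwrite('pics/w5.png',a[:,:,::-1])
E
```

```text
clock: 7.05
position: [0.4603, -0.0405, 0.1078]
ee_rot: [-2.383, -2.047, 0.0]
force: [0.5, -0.1, -0.3]
width: 0.897
clock: 7.45
position: [0.46, -0.0403, 0.1994]
ee_rot: [-2.382, -2.047, 0.0]
force: [1.0, -0.3, 0.4]
width: 1.003
[ 0.46   -0.0403  0.1994] 7.45 1.0029757359340907
```

View pics/w5.png

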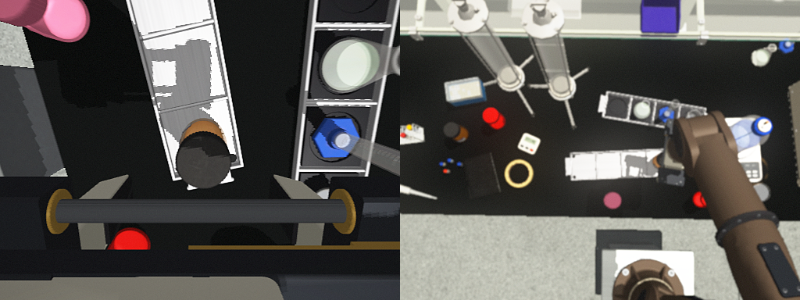

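The bottle stands upright in the rightmost bay. Next is the flask.

```bash
python3 -m creep '[[[3,2,0,0,0,0,1],[7,4,0,0,0,0,1],[11,6,0,0,0,0,1],[15,6.1,0,0,0,0,1],[18.5,6.1,0,0,0,0,1]]]'; python3 -m creep '[[[0.4,0,-1,0,0,0,1],[0.4,0,-3,0,0,0,1],[0.4,0,-3,0,0,0,1]]]'; python3 - <<'E'
from h import *
T,s=wristT(); im=arm.get_image('wrist'); print(s['position'],s['clock'],s['width']);np.save('T6.npy',T)
cv2.imwrite('pics/w6.png',im[:,:,::-1])
E
```

```text
clock: 8.05
position: [0.6469, 0.0217, 0.1978]
ee_rot: [-2.381, -2.049, -0.0]
force: [-0.1, -0.6, 0.8]
width: 0.998
clock: 8.35
position: [0.6471, 0.0201, 0.1648]
ee_rot: [-2.38, -2.045, 0.007]
force: [-0.5, 1.0, -0.5]
width: 1.003
[0.6471 0.0201 0.1648] 8.35 1.0029322064300281
```

View pics/w6.png

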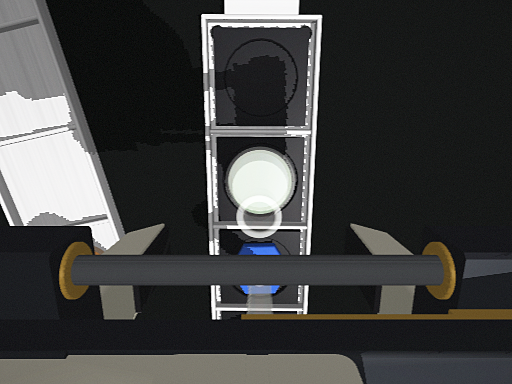

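```bash
python3 - <<'E'
from h import *
T=np.load('T6.npy'); print(wplane(T,259,217,.112), wplane(T,262,180,.03)); print(arm.observe()['position'])
E
```

```text
[0.6471 0.0224 0.112 ] [0.6507 0.0275 0.03  ]
[0.6477 0.0202 0.1665]
```

```bash
python3 -m creep '[[[0,0.15,-1.5,0,0,0,1],[0,0.15,-3.5,0,0,0,1],[0,0.15,-5.5,0,0,0,1],[0,0.15,-6.7,0,0,0,0.6],[0,0.15,-6.8,0,0,0,0.3]]]' 20; python3 -m creep '[[[0,0,0,0,0,0,0],[0,0,0,0,0,0,-0.3],[0,0,0,0,0,0,-0.7],[0,0,0,0,0,0,-1],[0,0,0,0,0,0,-1]]]';python3 -m creep '[[[0,0,0,0,0,0,-1],[0,0,0,0,0,0,-1],[0,0,0,0,0,0,-1],[0,0,0,0,0,0,-1]]]'
```

```text
clock: 8.9
position: [0.6482, 0.0218, 0.0984]
ee_rot: [-2.382, -2.046, 0.003]
force: [0.4, 0.7, -0.8]
width: 0.875
clock: 9.4
position: [0.6496, 0.022, 0.1003]
ee_rot: [2.383, 2.047, 0.001]
force: [1.0, 0.6, 0.4]
width: 0.438
clock: 9.8
position: [0.6493, 0.0221, 0.1001]
ee_rot: [2.383, 2.047, 0.0]
force: [-1.8, -0.1, 4.2]
width: 0.399
```

```bash
python3 -m creep '[[[0,0,0,0,0,0,-1],[0,0,0.5,0,0,0,-1],[0,0,1.5,0,0,0,-1],[0,0,2.5,0,0,0,-1],[0,0,3.5,0,0,0,-1]]]' 25; python3 -m creep '[[[0,0,0.5,0,0,0,-1],[0,0,0.5,0,0,0,-1]]]'; python3 - <<'E'
from h import *
T,s=wristT(); im=arm.get_image('wrist'); print(s['position'],s['clock'],s['width']);np.save('T7.npy',T)
a=np.hstack([cv2.resize(im,(400,300)),cv2.resize(arm.get_image('scene')[90:240,180:380],(400,300))]); cv2.imwrite('pics/w7.png',a[:,:,::-1])
E
```

```text
clock: 10.3
position: [0.6497, 0.022, 0.1361]
ee_rot: [2.383, 2.047, 0.001]
force: [-0.8, 0.0, -1.0]
width: 0.394
clock: 10.5
position: [0.65, 0.0221, 0.1412]
ee_rot: [2.382, 2.046, 0.003]
force: [0.3, 0.6, -1.4]
width: 0.396
[0.65   0.0221 0.1412] 10.5 0.395561266871281
```

View pics/w7.png

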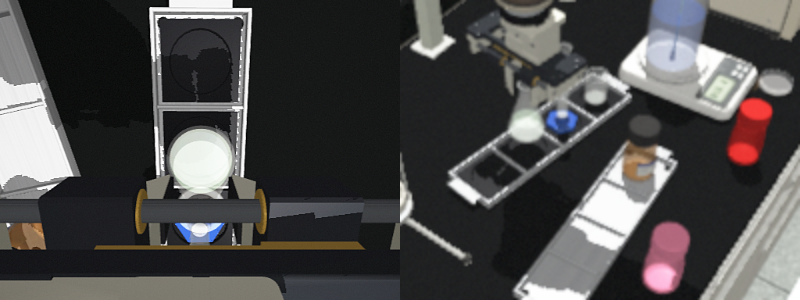

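The flask is held and lifted. I'll carry it to the third bay.

```bash
python3 -m creep '[[[-3,1,0,0,0,0,-1],[-7,2.5,0,0,0,0,-1],[-11,2.5,0,0,0,0,-1],[-15,2.5,0,0,0,0,-1],[-18,2.5,0,0,0,0,-1]]]'; python3 -m creep '[[[-1.5,0,0,0,0,0,-1],[-1.6,0,0,0,0,0,-1],[-1.6,0,0,0,0,0,-1]]]'
```

```text
clock: 11.1
position: [0.4664, 0.0469, 0.1393]
ee_rot: [-2.382, -2.047, 0.003]
force: [0.4, 0.0, -1.1]
width: 0.395
clock: 11.4
position: [0.4538, 0.0469, 0.14]
ee_rot: [2.383, 2.047, 0.001]
force: [0.5, 0.6, 0.4]
width: 0.394
```

Touch-down should be at TCP z = 0.097.

```bash
python3 -m creep '[[[0,0,-1,0,0,0,-1],[0,0,-2.2,0,0,0,-1],[0,0,-3.2,0,0,0,-1],[0,0,-3.8,0,0,0,-1],[0,0,-4,0,0,0,-1]]]'; python3 -m creep '[[[0,0,0,0,0,0,-1],[0,0,-0.1,0,0,0,-1],[0,0,-0.2,0,0,0,-1],[0,0,-0.3,0,0,0,-1],[0,0,-0.3,0,0,0,-1]]]'
```

```text
clock: 11.9
position: [0.4528, 0.047, 0.0987]
ee_rot: [-2.382, -2.047, 0.002]
force: [0.6, -0.4, -1.4]
width: 0.399
clock: 12.4
position: [0.4535, 0.047, 0.097]
ee_rot: [2.383, 2.047, 0.0]
force: [1.1, -0.0, 0.5]
width: 0.393
```

```bash
python3 -m creep '[[[0,0,-0.1,0,0,0,-1],[0,0,-0.1,0,0,0,-1]]]'
```

```text
clock: 12.6
position: [0.4535, 0.0473, 0.0968]
ee_rot: [2.382, 2.047, 0.001]
force: [-4.4, 0.2, 12.7]
width: 0.398
```

```bash
python3 -m creep '[[[0,0,0.05,0,0,0,-0.1],[0,0,0.05,0,0,0,0.1],[0,0,0.05,0,0,0,0.5],[0,0,0.05,0,0,0,1],[0,0,0.05,0,0,0,1]]]'; python3 -m creep '[[[0,0,0,0,0,0,1],[0,0,2,0,0,0,1],[0,0,5,0,0,0,1],[0,0,9,0,0,0,1],[0,0,13,0,0,0,1]]]'; python3 - <<'E'
from h import *
T,s=wristT(); im=arm.get_image('wrist'); print(s['position'],s['clock'],s['width']);np.save('T8.npy',T)
a=np.hstack([cv2.resize(im,(400,300)),cv2.resize(arm.get_image('scene')[90:240,180:380],(400,300))]); cv2.imwrite('pics/w8.png',a[:,:,::-1])
E
```

```text
clock: 13.1
position: [0.4533, 0.047, 0.0963]
ee_rot: [-2.383, -2.047, 0.0]
force: [-1.0, 0.8, -0.6]
width: 0.749
clock: 13.6
position: [0.4528, 0.047, 0.2275]
ee_rot: [-2.382, -2.047, 0.001]
force: [1.4, -0.2, 0.5]
width: 0.997
[0.4528 0.047  0.2275] 13.6 0.9968398688790482
```

View pics/w8.png

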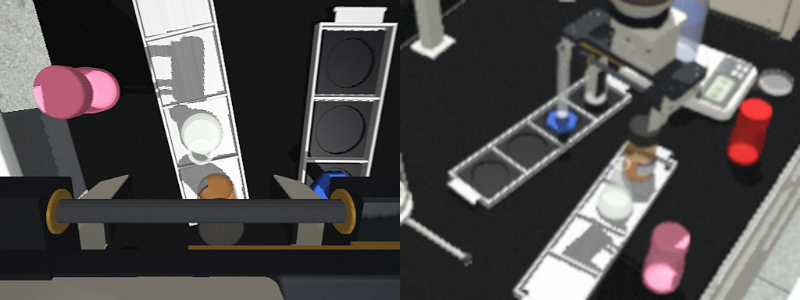

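The flask stands in bay 3. Now the cylinder.

```bash
python3 -m creep '[[[3,-2,0,0,0,0,1],[7,-4,0,0,0,0,1],[11,-6.5,0,0,0,0,1],[15,-9,0,0,0,0,1],[18,-11.5,0,0,0,0,1]]]'; python3 -m creep '[[[0.4,0,0,0,0,0,1],[0.4,0,0,0,0,0,1]]]'; python3 - <<'E'
from h import *
T,s=wristT(); im=arm.get_image('wrist'); print(s['position'],s['clock'],s['width']);np.save('T9.npy',T)
cv2.imwrite('pics/w9.png',im[:,:,::-1])
E
```

```text
clock: 14.2
position: [0.6352, -0.0693, 0.2254]
ee_rot: [-2.383, -2.047, 0.0]
force: [-0.0, 0.3, 0.4]
width: 1.0
clock: 14.4
position: [0.6375, -0.0684, 0.225]
ee_rot: [-2.383, -2.045, 0.001]
force: [-0.5, 0.6, -0.4]
width: 1.001
[ 0.6375 -0.0684  0.225 ] 14.4 1.0014690778139468
```

View pics/w9.png

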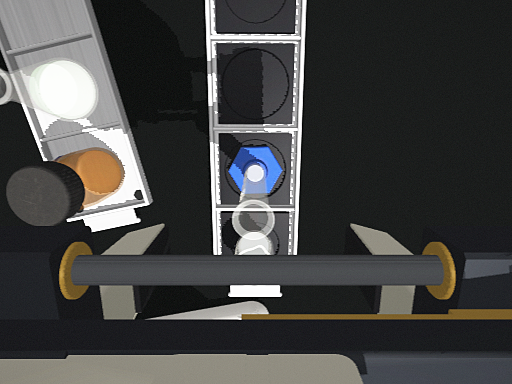

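```bash
python3 - <<'E'
from h import *
T=np.load('T9.npy'); print(wplane(T,253,219,.177), wplane(T,255,170,.02)); print(arm.observe()['position'])
E
```

```text
[ 0.6341 -0.065   0.177 ] [ 0.6345 -0.0643  0.02  ]
[ 0.6368 -0.0672  0.2255]
```

```bash
python3 -m creep '[[[-0.2,0.1,-1.5,0,0,0,1],[-0.2,0.1,-3.5,0,0,0,1],[-0.2,0.1,-5.5,0,0,0,1],[-0.2,0.1,-7,0,0,0,0.6],[-0.2,0.1,-7.2,0,0,0,0.2]]]' 20; python3 -m creep '[[[0,0,0,0,0,0,-0.1],[0,0,0,0,0,0,-0.3],[0,0,0,0,0,0,-0.5],[0,0,0,0,0,0,-1],[0,0,0,0,0,0,-1]]]';python3 -m creep '[[[0,0,0,0,0,0,-1],[0,0,0,0,0,0,-1],[0,0,0,0,0,0,-1],[0,0,0,0,0,0,-1]]]'
```

```text
clock: 14.95
position: [0.6336, -0.0662, 0.1527]
ee_rot: [-2.38, -2.047, 0.004]
force: [-0.5, -0.2, 0.7]
width: 0.874
clock: 15.45
position: [0.6356, -0.067, 0.1548]
ee_rot: [2.383, 2.047, 0.001]
force: [0.1, -0.5, -0.9]
width: 0.438
clock: 15.85
position: [0.6354, -0.067, 0.1544]
ee_rot: [2.383, 2.047, 0.0]
force: [-1.6, 0.0, 1.0]
width: 0.28
```

```bash
python3 -m creep '[[[0,0,0,0,0,0,-1],[0,0,0.5,0,0,0,-1],[0,0,1.5,0,0,0,-1],[0,0,2.5,0,0,0,-1],[0,0,3.5,0,0,0,-1]]]' 25; python3 -m creep '[[[0,1,0.5,0,0,0,-1],[0,4,0.5,0,0,0,-1],[0,8,0.5,0,0,0,-1],[0,12,0.5,0,0,0,-1],[0,16,0.5,0,0,0,-1]]]'
```

```text
clock: 16.35
position: [0.6356, -0.0669, 0.1907]
ee_rot: [2.383, 2.047, 0.001]
force: [0.5, 0.1, -1.2]
width: 0.275
clock: 16.85
position: [0.635, 0.0953, 0.1949]
ee_rot: [-2.383, -2.047, -0.001]
force: [-0.5, -0.5, -0.8]
width: 0.275
```

```bash
python3 -m creep '[[[0,2,0,0,0,0,-1],[-2,4,0,0,0,0,-1],[-5,4.3,0,0,0,0,-1],[-8,4.3,0,0,0,0,-1],[-11,4.3,0,0,0,0,-1]]]' 25; python3 - <<'E'
from h import *
T,s=wristT(); im=arm.get_image('wrist'); print(s['position'],s['clock'],s['width'],s['joints'])
a=np.hstack([cv2.resize(im,(400,300)),cv2.resize(arm.get_image('scene')[90:240,180:380],(400,300))]); cv2.imwrite('pics/w10.png',a[:,:,::-1])
E
```

```text
clock: 17.35
position: [0.5238, 0.1372, 0.1946]
ee_rot: [-2.382, -2.049, -0.0]
force: [-0.2, -0.3, -1.2]
width: 0.282
[0.5238 0.1372 0.1946] 17.35 0.28153659881015813 [ 0.0562  0.408  -0.5495  1.8067  0.2492  0.9958 -0.7434]
```

View pics/w10.png

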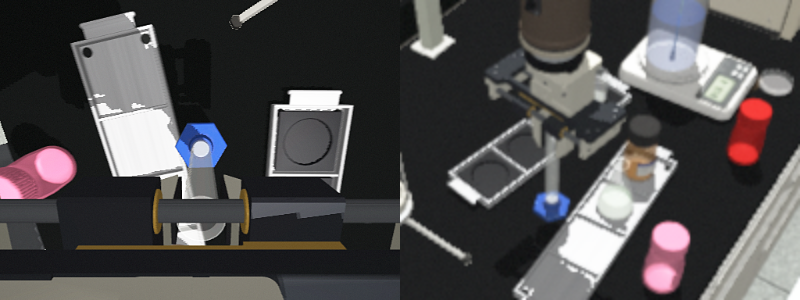

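The cylinder hangs vertically and clear of everything, in front of bay 2.

```bash
python3 -m creep '[[[-3,0,0,0,0,0,-1],[-6,0,0,0,0,0,-1],[-7.6,0,0,0,0,0,-1],[-7.6,0,0,0,0,0,-1],[-7.6,0,0,0,0,0,-1]]]'; python3 -m creep '[[[0,0,-1,0,0,0,-1],[0,0,-2.2,0,0,0,-1],[0,0,-3.2,0,0,0,-1],[0,0,-3.8,0,0,0,-1],[0,0,-4,0,0,0,-1]]]'; python3 -m creep '[[[0,0,0,0,0,0,-1],[0,0,0,0,0,0,-1]]]'
```

```text
clock: 17.95
position: [0.4503, 0.1364, 0.195]
ee_rot: [2.382, 2.047, 0.002]
force: [0.7, 0.5, -0.7]
width: 0.278
clock: 18.45
position: [0.4489, 0.1358, 0.1532]
ee_rot: [-2.382, -2.047, 0.003]
force: [0.1, -0.1, -1.1]
width: 0.275
clock: 18.65
position: [0.4496, 0.1361, 0.1546]
ee_rot: [2.383, 2.047, 0.001]
force: [0.7, -0.3, -0.2]
width: 0.279
```

```bash
python3 -m creep '[[[0,0,-0.1,0,0,0,-1],[0,0,-0.2,0,0,0,-1],[0,0,-0.3,0,0,0,-1],[0,0,-0.3,0,0,0,-1]]]'; python3 -m creep '[[[0,0,-0.1,0,0,0,-1],[0,0,-0.1,0,0,0,-1]]]'
```

```text
clock: 19.05
position: [0.4494, 0.136, 0.1514]
ee_rot: [2.383, 2.047, 0.0]
force: [-0.6, -0.3, -1.7]
width: 0.276
clock: 19.25
position: [0.4499, 0.1363, 0.1513]
ee_rot: [2.383, 2.046, 0.002]
force: [-2.4, -0.8, 11.1]
width: 0.28
```

Contact reached. I'll release and check.

```bash
python3 -m creep '[[[0,0,0.05,0,0,0,-0.35],[0,0,0.05,0,0,0,-0.1],[0,0,0.05,0,0,0,0.4],[0,0,0.05,0,0,0,1],[0,0,0.05,0,0,0,1]]]'; python3 -m creep '[[[0,0,0,0,0,0,1],[0,0,2,0,0,0,1],[0,0,5,0,0,0,1],[0,0,8,0,0,0,1],[0,0,8,0,0,0,1]]]'; python3 - <<'E'
from h import *
T,s=wristT(); im=arm.get_image('wrist'); print(s['position'],s['clock'],s['width'])
a=np.hstack([cv2.resize(im,(400,300)),cv2.resize(arm.get_image('scene')[90:240,180:380],(400,300))]); cv2.imwrite('pics/w11.png',a[:,:,::-1])
E
```

```text
clock: 19.75
position: [0.4493, 0.136, 0.1508]
ee_rot: [-2.383, -2.047, 0.0]
force: [0.7, 0.7, 0.3]
width: 0.623
clock: 20.25
position: [0.4512, 0.1371, 0.2344]
ee_rot: [2.381, 2.045, 0.009]
force: [0.1, -0.0, 0.2]
width: 0.992
[0.4512 0.1371 0.2344] 20.25 0.9921223736244765
```

View pics/w11.png

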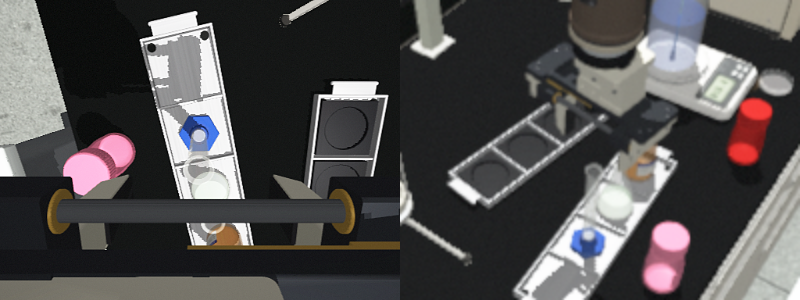

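The cylinder stands upright in bay 2. Now the beaker. First I'll check the tall blue-capped bottle next to it.

```bash
python3 - <<'E'
from h import *
print(tri('top',(464,160),'scene',(325,66)), plane('top',430,178,.03))
E
python3 -m creep '[[[2,-3.5,0,0,0,0,1],[5,-7.5,0,0,0,0,1],[7,-12,0,0,0,0,1],[9,-16.5,0,0,0,0,1],[11,-20,0,0,0,0,1]]]'; python3 -m creep '[[[3,-4,-1,0,0,0,1],[5,-8,-3,0,0,0,1],[6,-10,-6,0,0,0,1],[6,-10,-8,0,0,0,1],[6,-10,-8,0,0,0,1]]]'; python3 - <<'E'
from h import *
T,s=wristT(); im=arm.get_image('wrist'); print(s['position'],s['clock'],s['force'],s['joints']);np.save('T12.npy',T)
cv2.imwrite('pics/w12.png',im[:,:,::-1]); cv2.imwrite('pics/t12.png',arm.get_image('top')[:,:,::-1])
E
```

```text
(array([ 0.5467, -0.3095,  0.263 ]), np.float64(0.009181678511437755)) [ 0.5471 -0.3131  0.03  ]
clock: 20.85
position: [0.5591, -0.0675, 0.2293]
ee_rot: [-2.384, -2.044, 0.004]
force: [0.4, 1.1, 0.4]
width: 1.0
clock: 21.35
position: [0.6165, -0.1645, 0.1459]
ee_rot: [-2.379, -2.041, 0.008]
force: [-0.1, -0.4, -0.1]
width: 1.001
[ 0.6165 -0.1645  0.1459] 21.35 [-0.1241 -0.3543 -0.075 ] [ 0.4511  0.5885 -0.4177  1.6159  0.2694  1.003  -0.2044]
```

View pics/w12.png

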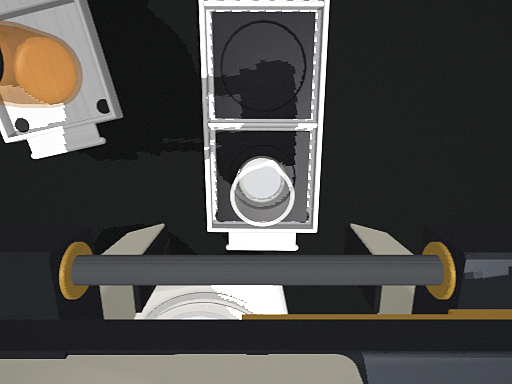

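View pics/t12.png

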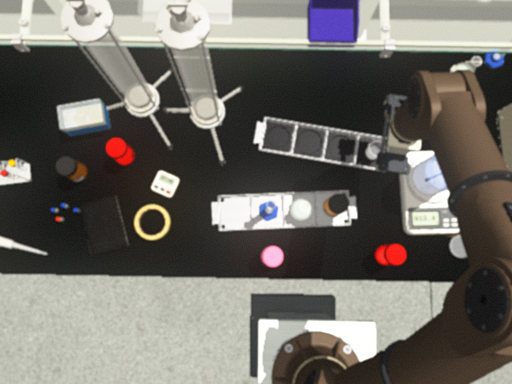

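In the top view the forearm passes above the blue-capped bottle (430,180) on the balance. I need its height clearance before going lower.

```bash
python3 - <<'E'
from h import *
im=arm.get_image('scene'); cv2.imwrite('pics/s12.png',cv2.resize(im[0:260,180:512],None,fx=2.3,fy=2.3,interpolation=cv2.INTER_CUBIC)[:,:,::-1])
T=np.load('T12.npy'); print(wplane(T,262,194,.065), wplane(T,231,194,.065),wplane(T,294,194,.065),wplane(T,262,178,.01))
E
```

```text
[ 0.6197 -0.155   0.065 ] [ 0.598  -0.1517  0.065 ] [ 0.642  -0.1584  0.065 ] [ 0.6201 -0.1553  0.01  ]
```

View pics/s12.png

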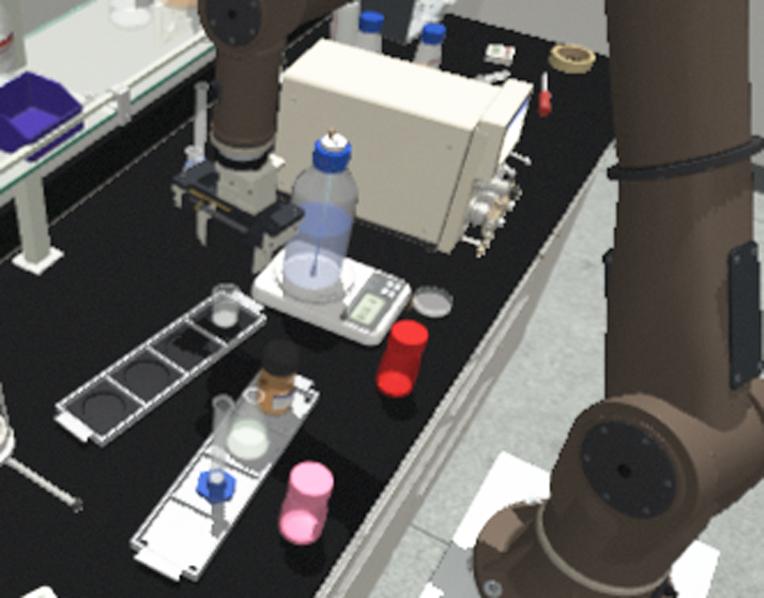

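```bash
python3 - <<'E'
from h import *
for tp in [(430,95),(440,100),(460,95)]: print(tri('top',tp,'scene',(282,6)))
for z in (.3,.4,.5,.6,.7): print(z,proj('top',[.6165,-.1645,z]),proj('scene',[.6165,-.1645,z]),plane('top',490,190,z))
E
```

```text
(array([ 0.6303, -0.1497,  0.488 ]), np.float64(0.0036189857591020923))
(array([ 0.6311, -0.168 ,  0.4803]), np.float64(0.0204768907754736))
(array([ 0.6529, -0.214 ,  0.4592]), np.float64(0.028785465180753828))
0.3 (np.float64(406.43790085548335), np.float64(127.32779452247465)) (np.float64(284.4815387150569), np.float64(68.03813196604332)) [ 0.4762 -0.3468  0.3   ]
0.4 (np.float64(421.62988502674017), np.float64(114.63864780851422)) (np.float64(287.1025072244097), np.float64(36.959267764603226)) [ 0.4613 -0.2981  0.4   ]
0.5 (np.float64(440.04337746736866), np.float64(99.25872742012913)) (np.float64(290.13802611569974), np.float64(0.9647569314274733)) [ 0.4463 -0.2494  0.5   ]
0.6 (np.float64(462.82460523136376), np.float64(80.23064404650306)) (np.float64(293.6948935586794), np.float64(-41.21178958121456)) [ 0.4314 -0.2007  0.6   ]
0.7 (np.float64(491.73674326406376), np.float64(56.08170094759427)) (np.float64(297.92003903049965), np.float64(-91.31262897758742)) [ 0.4165 -0.1519  0.7   ]
```

```bash
python3 -m creep '[[[0,0,0,0,0,0,1]]]'; python3 - <<'E'
from h import *
T,s=wristT(); im=arm.get_image('wrist'); print(s['position'],s['clock'],s['ee_rot']);np.save('T13.npy',T)
cv2.imwrite('pics/w13.png',cv2.resize(im[110:260,190:340],None,fx=4,fy=4,interpolation=cv2.INTER_CUBIC)[:,:,::-1])
E
```

```text
clock: 21.6
position: [0.62, -0.1632, 0.1523]
ee_rot: [2.381, 2.048, 0.002]
force: [0.8, 0.1, -0.8]
width: 0.999
[ 0.62   -0.1632  0.1523] 21.6 [2.3807 2.0476 0.0022]
```

View pics/w13.png

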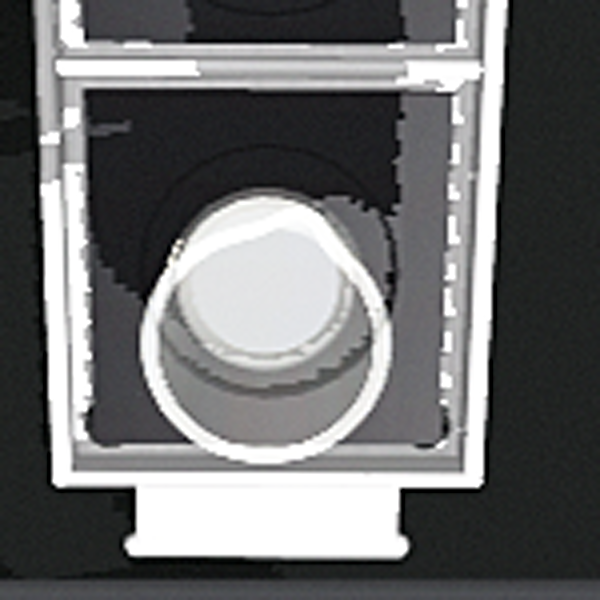

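```bash
python3 - <<'E'
from h import *
T=np.load('T13.npy'); print(wplane(T,256.7,195.2,.065), wplane(T,226,195.2,.065)-wplane(T,287.5,195.2,.065),wplane(T,256.2,180.7,.011))
a=[wplane(T,190+x/4,110+y/4,.016) for x,y in [(55,480),(480,480),(50,65),(475,65)]]; print(a)
E
```

```text
[ 0.6199 -0.1558  0.065 ] [-0.0443  0.0067  0.    ] [ 0.6194 -0.157   0.011 ]
[array([ 0.5654, -0.1942,  0.016 ]), array([ 0.6611, -0.2088,  0.016 ]), array([ 0.5821, -0.103 ,  0.016 ]), array([ 0.6701, -0.1163,  0.016 ])]
```

The beaker rim circle is at about (257,195), with the spout facing left (+y), away from the jaws. Its axis is near (0.621,-0.159). Going down.

```bash
python3 -m creep '[[[0.1,0.4,-2,0,0,0,1],[0.1,0.4,-4.5,0,0,0,1],[0.1,0.4,-7,0,0,0,1],[0.1,0.4,-9,0,0,0,1],[0.1,0.4,-10.2,0,0,0,0.8]]]' 15; python3 -m creep '[[[0,0,0,0,0,0,0.5],[0,0,0,0,0,0,0.3],[0,0,0,0,0,0,0.1],[0,0,0,0,0,0,-0.2],[0,0,0,0,0,0,-1]]]';python3 -m creep '[[[0,0,0,0,0,0,-1],[0,0,0,0,0,0,-1],[0,0,0,0,0,0,-1],[0,0,0,0,0,0,-1]]]'
```

```text
clock: 22.15
position: [0.6201, -0.1597, 0.0483]
ee_rot: [-2.382, -2.048, 0.001]
force: [-0.7, -0.2, -0.0]
width: 0.956
clock: 22.65
position: [0.6208, -0.1601, 0.0497]
ee_rot: [2.382, 2.046, 0.001]
force: [0.3, 0.1, 0.5]
width: 0.527
clock: 23.05
position: [0.6207, -0.1601, 0.0494]
ee_rot: [2.383, 2.047, 0.001]
force: [-1.6, -0.4, 5.5]
width: 0.487
```

```bash
python3 -m creep '[[[0,0,0,0,0,0,-1],[0,0,0.5,0,0,0,-1],[0,0,2,0,0,0,-1],[0,0,3.5,0,0,0,-1],[0,0,5,0,0,0,-1]]]' 20; python3 - <<'E'
from h import *
T,s=wristT(); im=arm.get_image('wrist'); print(s['position'],s['clock'],s['width'],s['force'])
a=np.hstack([cv2.resize(im,(400,300)),cv2.resize(arm.get_image('scene')[90:240,180:380],(400,300))]); cv2.imwrite('pics/w14.png',a[:,:,::-1])
E
```

```text
clock: 23.55
position: [0.6207, -0.1599, 0.1007]
ee_rot: [2.382, 2.047, 0.001]
force: [0.1, 0.6, -1.2]
width: 0.486
[ 0.6207 -0.1599  0.1007] 23.55 0.486434752050511 [ 0.0784  0.5701 -1.2209]
```

View pics/w14.png

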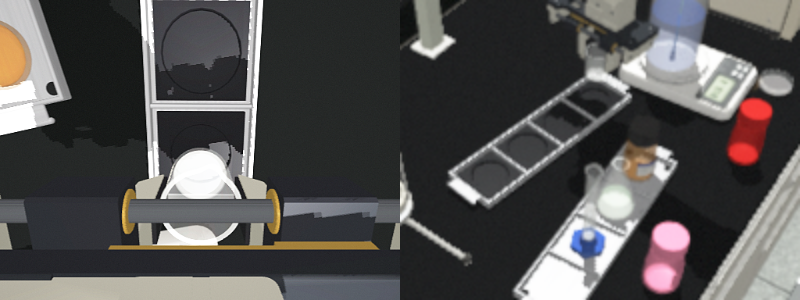

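Beaker lifted. I'll raise it so the gripper body clears the cylinder, pass well clear of the column stand, then come in to the leftmost bay.

```bash
python3 -m creep '[[[0,1,2,0,0,0,-1],[-1,3,5,0,0,0,-1],[-2,6,8,0,0,0,-1],[-3,10,10,0,0,0,-1],[-4,14,10,0,0,0,-1]]]'; python3 -m creep '[[[-1,4,0,0,0,0,-1],[-2,8,0,0,0,0,-1],[-2.5,12,0,0,0,0,-1],[-3,16,0,0,0,0,-1],[-3,20,0,0,0,0,-1]]]'
```

```text
clock: 24.15
position: [0.5815, -0.0188, 0.2021]
ee_rot: [2.382, 2.043, 0.006]
force: [-0.0, 0.9, 0.5]
width: 0.486
clock: 24.65
position: [0.5495, 0.1814, 0.1991]
ee_rot: [2.383, 2.047, -0.0]
force: [0.5, 0.4, -0.2]
width: 0.486
```

```bash
python3 -m creep '[[[-0.5,3,0,0,0,0,-1],[-3,4.6,0,0,0,0,-1],[-6,4.6,0,0,0,0,-1],[-9,4.6,0,0,0,0,-1],[-10.7,4.6,0,0,0,0,-1]]]'; python3 -m creep '[[[0,0,-2,0,0,0,-1],[0,0,-5,0,0,0,-1],[0,0,-8,0,0,0,-1],[0,0,-9.5,0,0,0,-1],[0,0,-10,0,0,0,-1]]]'; python3 - <<'E'
from h import *
T,s=wristT(); im=arm.get_image('wrist'); print(s['position'],s['clock'],s['width'],s['force']);np.save('T15.npy',T)
cv2.imwrite('pics/w15.png',im[:,:,::-1]); 
E
```

```text
clock: 25.15
position: [0.4408, 0.2262, 0.1987]
ee_rot: [2.381, 2.049, -0.002]
force: [-0.1, 0.2, -0.2]
width: 0.488
clock: 25.65
position: [0.4424, 0.2253, 0.0973]
ee_rot: [-2.383, -2.047, 0.004]
force: [0.3, 0.8, 0.0]
width: 0.488
[0.4424 0.2253 0.0973] 25.65 0.4877456046168331 [0.3385 0.757  0.013 ]
```

View pics/w15.png

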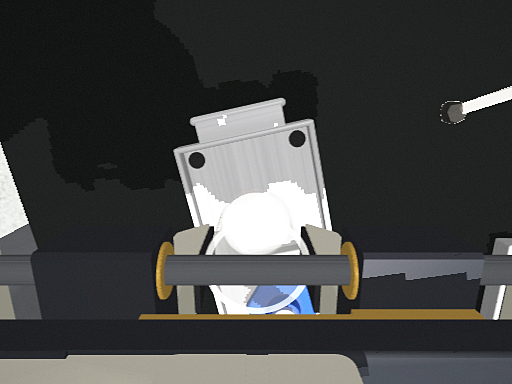

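```bash
python3 - <<'E'
from h import *
T=np.load('T15.npy'); p,q=wplane(T,176,151,.016),wplane(T,313,121,.016); print(p,q,(p+q)/2,np.linalg.norm(p-q)); m=(p+q)/2; print(m[:2]-.049*np.array([-.0602,.998]))
print(arm.observe()['position'])
E
```

```text
[0.3922 0.2735 0.016 ] [0.487  0.2794 0.016 ] [0.4396 0.2764 0.016 ] 0.09503230993802826
[0.4425 0.2275]
[0.4426 0.2255 0.0976]
```

The left-end corners agree with the target to 2 mm. Lowering.

```bash
python3 -m creep '[[[0,0,-1.2,0,0,0,-1],[0,0,-2.8,0,0,0,-1],[0,0,-4,0,0,0,-1],[0,0,-4.7,0,0,0,-1],[0,0,-4.9,0,0,0,-1]]]'; python3 -m creep '[[[0,0,0,0,0,0,-1],[0,0,-0.1,0,0,0,-1],[0,0,-0.2,0,0,0,-1],[0,0,-0.2,0,0,0,-1]]]'
```

```text
clock: 26.2
position: [0.4432, 0.2259, 0.0493]
ee_rot: [-2.383, -2.047, 0.001]
force: [0.6, -0.0, -1.0]
width: 0.487
clock: 26.6
position: [0.4435, 0.226, 0.0481]
ee_rot: [2.383, 2.047, 0.001]
force: [-0.5, 0.4, -0.2]
width: 0.485
```

```bash
python3 -m creep '[[[0,0,-0.1,0,0,0,-1],[0,0,-0.15,0,0,0,-1],[0,0,-0.15,0,0,0,-1]]]'; python3 -m creep '[[[0,0,-0.1,0,0,0,-1],[0,0,-0.1,0,0,0,-1]]]'
```

```text
clock: 26.9
position: [0.4434, 0.2261, 0.0465]
ee_rot: [2.383, 2.047, 0.0]
force: [1.0, 0.5, -0.1]
width: 0.484
clock: 27.1
position: [0.4435, 0.2264, 0.0463]
ee_rot: [2.382, 2.047, 0.001]
force: [-3.7, -1.6, 14.4]
width: 0.487
```

```bash
python3 -m creep '[[[0,0,0.05,0,0,0,0.05],[0,0,0.05,0,0,0,0.3],[0,0,0.05,0,0,0,0.6],[0,0,0.05,0,0,0,1],[0,0,0.05,0,0,0,1]]]'; python3 -m creep '[[[0,0,0,0,0,0,1],[0,0,2,0,0,0,1],[0,0,6,0,0,0,1],[0,0,10,0,0,0,1],[0,0,15,0,0,0,1]]]'; python3 -m creep '[[[1,1,4,0,0,0,1],[1,2,8,0,0,0,1],[1,3,10,0,0,0,1],[1,3,10,0,0,0,1],[1,3,10,0,0,0,1]]]'; python3 - <<'E'
from h import *
T,s=wristT(); im=arm.get_image('wrist'); print(s['position'],s['clock'],s['width'],s['force']);np.save('T16.npy',T)
cv2.imwrite('pics/w16.png',im[:,:,::-1]); 
a=np.hstack([cv2.resize(arm.get_image('top')[140:260,195:375],(400,267)),cv2.resize(arm.get_image('scene')[110:260,180:380],(400,267))]); cv2.imwrite('pics/ts16.png',a[:,:,::-1])
E
```

```text
clock: 27.6
position: [0.4433, 0.2259, 0.0458]
ee_rot: [-2.383, -2.047, 0.0]
force: [-0.6, 0.3, -0.2]
width: 0.821
clock: 28.1
position: [0.4424, 0.2254, 0.1965]
ee_rot: [-2.382, -2.047, 0.004]
force: [2.0, -0.2, -0.0]
width: 0.999
clock: 28.6
position: [0.4532, 0.2558, 0.2956]
ee_rot: [2.382, 2.047, -0.0]
force: [0.5, -0.6, 0.0]
width: 1.0
[0.4532 0.2558 0.2956] 28.6 1.0001551613130633 [ 0.5422 -0.5919  0.0301]
```

View pics/w16.png

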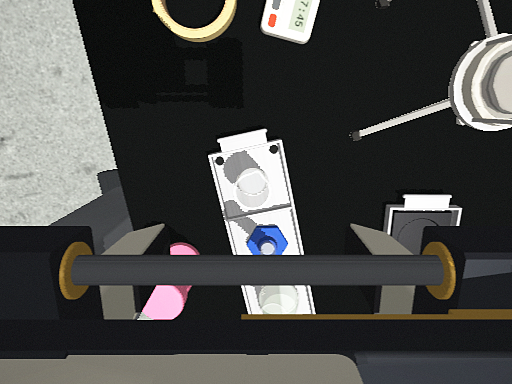

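View pics/ts16.png

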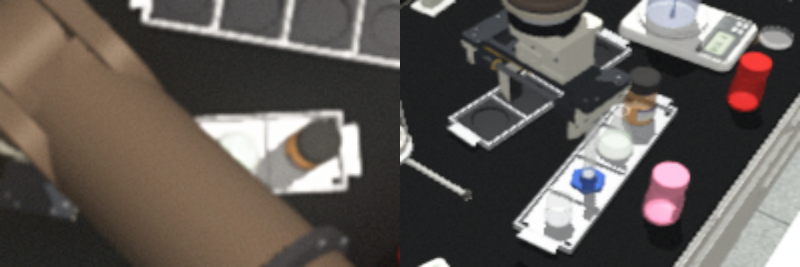

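All four look upright. I'll retreat to the right for an unobstructed final check.

```bash
python3 -m creep '[[[0,-4,0,0,0,0,1],[0,-9,0,0,0,0,1],[0,-14,0,0,0,0,1],[0,-18,0,0,0,0,1],[0,-22,0,0,0,0,1]]]'; python3 -m creep '[[[0,-4,0,0,0,-4,1],[0,-9,0,0,0,-8,1],[-1,-13,0,0,0,-12,1],[-2,-17,0,0,0,-16,1],[-3,-20,0,0,0,-20,1]]]';  python3 -m creep '[[[-2,-4,0,0,0,-6,1],[-4,-8,0,0,0,-12,1],[-6,-12,0,0,0,-18,1],[-8,-16,0,0,0,-24,1],[-10,-20,0,0,0,-30,1]]]'; python3 -m creep '[[[-2,-4,0,0,0,-5,1],[-4,-8,0,0,0,-10,1],[-8,-16,0,0,0,-10,1],[-8,-16,0,0,0,-10,1]]]'; python3 - <<'E'
from h import *
im=arm.get_image('top'); print(arm.observe()['clock'],arm.observe()['position'])
cv2.imwrite('pics/t17.png',cv2.resize(im[110:240,205:405],None,fx=4,fy=4,interpolation=cv2.INTER_CUBIC)[:,:,::-1])
im=arm.get_image('scene')
cv2.imwrite('pics/s17.png',cv2.resize(im[100:260,195:335],None,fx=3.7,fy=3.7,interpolation=cv2.INTER_CUBIC)[:,:,::-1])
E
```

```text
clock: 29.25
position: [0.4525, 0.0335, 0.2949]
ee_rot: [-2.384, -2.045, 0.002]
force: [0.1, -0.1, -0.5]
width: 1.006
clock: 29.75
position: [0.4217, -0.1669, 0.2948]
ee_rot: [-2.706, -1.594, 0.003]
force: [-0.0, 0.2, -0.1]
width: 1.001
clock: 30.25
position: [0.3215, -0.3653, 0.295]
ee_rot: [-3.026, -0.84, 0.002]
force: [1.2, -0.2, 0.5]
width: 0.997
clock: 30.65
position: [0.2407, -0.526, 0.2946]
ee_rot: [-3.087, -0.578, 0.003]
force: [0.6, 0.0, -0.3]
width: 0.999
30.7 [ 0.2361 -0.5312  0.2943]
```

View pics/t17.png

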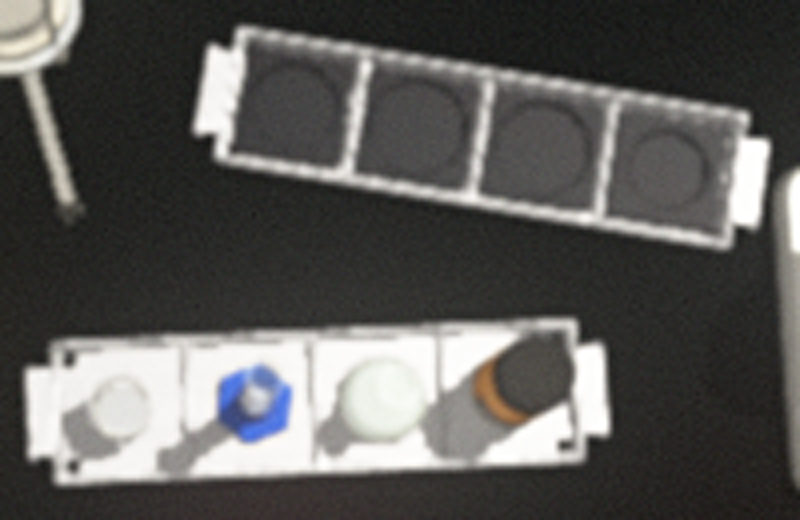

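View pics/s17.png

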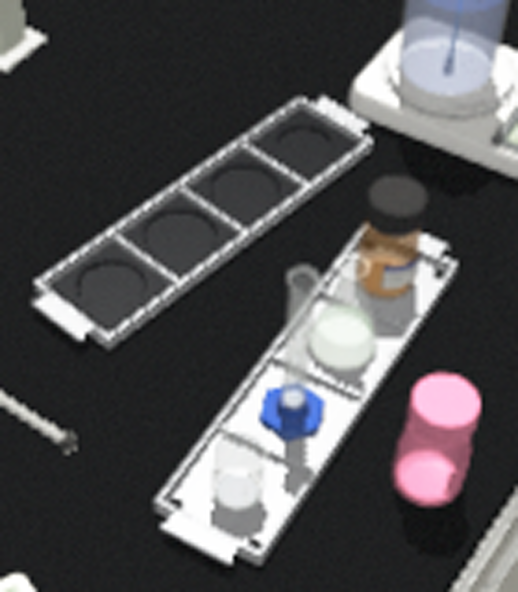

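The top view shows, left to right, beaker (118,407), cylinder foot (255,403), flask (383,398) and bottle cap (535,372). Each is alone in its bay, and the inserts haven't moved. I'll convert these to tray coordinates.

```bash
python3 - <<'E'
from h import *
P=lambda x,y:((x+.5)/4-.5+205,(y+.5)/4-.5+110)
S=lambda x,y:((x+.5)/3.7-.5+195,(y+.5)/3.7-.5+100)
c=np.array([.4505,.0923]);yv=np.array([-.0602,.998]);xv=np.array([.998,.0602])
for nm,n,px,z in [('bottle cap','top',P(535,372),.115),('flask base','top',P(383,398),.025),('cyl foot','top',P(255,403),.018),('beaker','top',P(118,407),.012),('bottle cap','scene',S(398,195),.115),('cyl foot','scene',S(293,412),.018)]:
    w=plane(n,*px,z)[:2]-c; print(nm,n,'tray x,y mm',w@xv*1e3,w@yv*1e3)
s=arm.observe(); print(s['clock'],s['force'],s['dq'])
E
```

```text
bottle cap top tray x,y mm 4.509632757685665 -134.97832901676725
flask base top tray x,y mm 0.3143474536910205 -45.33996260879054
cyl foot top tray x,y mm 1.1531640237663696 43.189301358697
beaker top tray x,y mm 2.8570221787649452 138.84815341073417
bottle cap scene tray x,y mm 1.4310518694645775 -137.40451526438363
cyl foot scene tray x,y mm -4.198332022058777 49.66542764543109
30.75 [ 0.6774 -0.0461 -0.1996] [-0.0482 -0.0363 -0.0729  0.0551 -0.0194  0.0054 -0.0654]
```

All are within 5 mm of their bay centres, against the 15 mm allowed. I'll hand in.

```bash
python3 -m creep '[[[0,0,0,0,0,0,1],[0,0,0,0,0,0,1],[0,0,0,0,0,0,1]]]'; python3 - <<'E'
from cell import arm
print(arm.sign_off())
E
```

```text
clock: 31.05
position: [0.2444, -0.5228, 0.2957]
ee_rot: [-3.086, -0.584, -0.001]
force: [-0.3, -0.3, -0.0]
width: 1.0
the job is handed in; nothing more can be done
None
```

I moved all four vessels into the plain tray in reverse order. From the left they now stand beaker, cylinder, flask, bottle. I handed in at about 31 s; the sign-off gave no verdict.

- **Placement:** In the last top view each vessel was within about 5 mm of its bay centre in x and y, against the 15 mm allowed. The inserts hadn't moved, and all four looked upright in the top and scene views.
- **Forces and clearance:** Set-down forces stayed under 15 N. The gripper finished empty and clear of everything.
- **Disagreements:** Camera readings of the same point differed by a few mm. The worst was the beaker's start position, about 9 mm apart between the wrist and top cameras. In the final check I only compared two of the vessels in a second camera: the cylinder foot read 6 mm differently between top and scene views, and the bottle cap about 4 mm. The beaker also measured 45 mm wide in the jaws, slightly under the stated 46–50 mm. All of this is within tolerance.
- **Not measured:** I judged tilt and floor contact only by eye and from the touch-down heights and forces.

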